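Lock the tow coupler onto the bench jig's ball

TASK

The tow coupler has to be locked onto the ball of the blue bench jig for its next repair. Swing its red handle fully up, then set the coupler on the ball with its tongue towards the jig's rest: feel it down over the ball gently, without forcing or dropping it, until it is fully seated and the tongue lies on the rest; then press the handle right down to lock and let go. Leave the can, the oak block and the hammer where they are.

Things in the scene. Friction and masses are not known exactly. Their poses are not given: they have to be found in the camera images.
- coupler: Loose tow coupler, 0.75 kg, flat underside. Steel cup open below: outer radius 38 mm, 56 mm high, inner radius 27, flared to 34 at the mouth (it rides over a ball 15 mm off centre). Behind it (-x) a dark box tongue 40 mm wide, 44 high, underside level with the mouth, ending 178 mm behind the cup's axis. Origin on that axis at the underside; x forward (tongue to cup), y left, z up.
- coupler_socket (a point): The point in the coupler where the ball's centre sits when fully seated: on the cup's axis, 25 mm above the underside. Axes as the coupler.
- coupler_grip (a point): Middle of the tongue where it is best grasped across its 40 mm width from above: 105 mm behind coupler_socket, 22 mm above the underside. Axes as the coupler. The weight hangs about 20 mm in front of it: grip firmly, about 80 N.
- handle_pivot (a point): Hinge pin of the red handle on the coupler: 36 mm behind the cup's axis, 50 mm above the underside; the handle swings about the coupler's y axis.
- handle_grip (a point): Centre of the red cross grip at the handle's end: a free-turning roller 20 mm in diameter, 28 mm long along y, easily pinched across its two ends from above. 85 mm from handle_pivot: handle down, 82 mm behind and 24 mm above the pivot (30 mm over the tongue's top); fully up, 34 mm in front and 78 mm above.
- handle (a joint): Handle angle: 0 = right down (locked); it grows as the grip swings up and forward over the cup to 1.7 rad = fully up. A stiff hinge: 2 to 4 N at the grip move it and it stays where it is left. Down, its claw lies under the ball: so the cup does not go on with the handle down, and with the ball not fully in the cup the handle does not go down.
- jig: Jig. Fixed dark base 290 x 120 x 12 mm; a blue deck on it, 235 x 90 mm, carries the ball and, 158 mm behind it (-x), the tongue rest: a block 24 mm long with 10 mm lips 72 mm apart, its top 25 mm below the ball's centre. Origin on the bench under the nominal ball; x points from rest to ball. Seated, the coupler lies level along x on ball and rest. Over 40 N between coupler and jig does damage.
- jig_seat (a point): Nominal centre of the bright ball (50 mm diameter, 22 mm neck): 70 mm above the bench over the jig's origin. The whole deck is clamped up to 8 mm off nominal along the jig's x and y, and 0 to 20 mm higher. This reading does not show that: find the ball by feel. A ball off the cup's centre pushes the flared mouth sideways, the way it must go; fully seated, the push is straight up.
- can_center (a point): Middle of a short white can with an orange lid, 66 mm diameter, 90 mm tall, upright. Leave alone.
- oak: Oak block 100 x 150 x 45 mm lying on the bench. Origin under its centre. Leave alone.
- hammer: Hammer lying on the bench, handle to its -x. Leave alone.
Things that resemble listed ones, but are neither listed nor needed, are in the scene too. Leave any turquoise look-alike of the coupler alone.

How it is judged:
On the way, in this order (a step that is already met when the one before it is completed fails the run):
1. the handle is swung up (over 1.3 rad) (value of joint handle above 1.3 rad), for 0.2 s.
2. the coupler is seated on the ball, handle still up (value of joint handle above 1 rad and z of coupler_socket in the frame of jig below 0.0935 m and horizontal distance between coupler_socket and jig_seat below 0.016 m), for 0.2 s.
3. the handle is pressed down (under 0.08 rad) with the coupler on the ball (value of joint handle below 0.08 rad and z of coupler_socket in the frame of jig below 0.0935 m), for 0.2 s.
At the end, for the whole second after the job is handed in: Coupler at rest on the ball: socket point 67 to 93.5 mm above the bench, within 16 mm of the nominal ball centre from above, level within 0.03 rad, tongue towards the rest, x axis within 0.16 rad of the jig's; handle under 0.08 rad; robot clear (all of step 3 and z of coupler_socket in the frame of jig above 0.067 m and horizontal distance between coupler_socket and jig_seat below 0.016 m and angle between coupler_socket's own z axis and vertical below 0.03 rad and angle between the x axis of coupler_socket and the x axis of jig, either way round below 0.16 rad and x of coupler_grip in the frame of jig below -0.05 m and linear speed of coupler below 0.02 m/s); the robot touches nothing.
It fails at once if the coupler is forced or dropped onto the jig (over 40 N between them) (contact force between coupler and jig above 40 N).
It fails at once if the coupler is let fall (moves over 0.18 m/s with the fingers off it) (contact force between the fingers and coupler below 0.3 N and linear speed of coupler above 0.18 m/s).
It fails at once if the can is moved more than 30 mm (distance of can_center from where it was at the start of the episode above 0.03 m).
It fails at once if the oak block is moved more than 30 mm (distance of oak from where it was at the start of the episode above 0.03 m).
It fails at once if the hammer is moved more than 30 mm (distance of hammer from where it was at the start of the episode above 0.03 m).
It also fails if it takes over 72 s, if anything falls off the work surface, if the arm or the gripper's body presses on something with over 40 N, if the wrist force passes 120 N, or if a joint passes its speed limit or range.

ROBOT

A 7-joint arm with a two-finger parallel gripper is mounted at the origin on the work surface. World frame = base frame: x ahead of the robot, y to its left, z up, the work surface at z = 0. Lengths are in m, angles in rad, forces in N, time in s.
With the tool pointing down it reaches from about 0.425 to 0.8 m from the base axis. Payload 8.3 kg.
Tool frame: the origin (TCP) lies midway between the tips of the shut fingers; the grasp point (between the pads) lies 19 mm behind it (manip.grip_depth is the distance from the TCP to the grasp point, in m); z points along the fingers, x is the direction in which the jaws open and shut, and the axes are right-handed (so a half turn about z gives the same grasp; the last joint's range is limited). The gripper opens to 85 mm and grips with 20 to 120 N. Pads are 22 mm wide; open, the fingers measure 114 mm over their backs; the gripper's body (76 mm by 85 mm) begins 54 mm behind the grasp point. The pads swing forward as they close: fully open they stand 13 mm farther back than shut.
Start: joints at [1.2, 0.383, 0.016, 1.37, -0.006, 1.388, -0.046], TCP at [0.189, -0.596, 0.231] pointing down, gripper open.
Joint ranges: [-2.95, 2.95], [-0.25, 2.06], [-1.52, 1.56], [0.18, 2.33], [-1.44, 4.58], [0.02, 2.06], [-3.01, 3.01]. Speed limits (rad/s): [2.39, 2.39, 3.01, 3.01, 3.14, 3.14, 3.14].

INTERFACE

Orientations are given as a unit quaternion [x, y, z, w].
In Python, from bench import manip gives the robot as it stands.
- The arm moves only by the tool play_rows, never from a script. Its argument "series" is a list of rows, each a list of 3 entries, a list of its own where there are three numbers: the finger opening in m, from 0 to 0.0854, then the shift along the tool's x, y, z in m, then the turn about the tool's z in rad. A call has 1 to 8 rows; each row shifts and turns the pose as measured when the row begins, along the tool's axes as they then stand; what a row does not reach is not made up. A row lasts 1/8 s, in which the tool goes at most 62.5 mm and 10.7 degrees, less where a joint would pass 70% of its speed; a pose out of reach is approached as far as the arm can. A call with a gripper value outside its range is refused whole. The fingers move at their own pace and stop on an object; "newtons" is the grip in N (left out, the last holds). Time passes only in rows, so rows that do not move let the fingers close. It gives the time, the measured TCP pose, the force and the opening at its end, in the units of the state.
- manip.sense(): the state, without advancing time (a new reading comes with each control period).
- manip.camera(name): name is "scene" or "top" or "wrist"; returns a dict with "color" (420x560x3 uint8, blue, green, red), "depth" (420x560 float32, m along the optical axis (not along the pixel's ray), 0 where there is no reading), "mtx" (3x3 intrinsics, pixels), "R" (3x3) and "t" (3): a world point X has camera coordinates R X + t. Camera axes: x right, y down, z forward; pixel columns grow to the right and rows downward; lengths in m; the calibration is good to about 2 mm. A picture is of the moment at which its call begins.
- manip.sign_off(): hands the job in, once; it reports no verdict.
The state is a dict: "time_s": time; "qpos": joint angles; "qd": joint speeds; "joint_torque": joint torques, N m; "eef_pos": TCP position; "tool_rot": TCP orientation; "force": force on the tool from outside, world axes, zero at the start; "torque": the same for the moment, N m; "width": finger opening in m.
Only numpy, scipy, OpenCV 4.12 (cv2) and the standard library are available. Lean on these libraries where they do the work, as an engineer would, in place of code of your own. Each camera call takes 0.05 s, during which the arm holds its last target.

## Working session

There is one attempt and no reset: what is moved stays moved. The work goes in short steps, Python scripts to look and compute and a tool call to move; the robot and the scene stay as the last step left them, time stands still between calls to the robot, and variables do not carry over. Pictures are saved under pics/ and viewed, and the job is handed in when it is done.

Besides the shell and the picture viewer there is one more tool, called after "Request:" by a JSON object that holds its "name" and its "arguments", one argument or row to a line. play_rows: Moves the arm, as the interface text tells. Its arguments: {"type":"object","properties":{"series":{"type":"array"},"newtons":{"type":"number"}},"required":["series"]}

```bash
mkdir -p pics; ls
python3 - <<'E'
from bench import manip
import cv2,numpy as np
for n in ["scene","top","wrist"]:
    c=manip.camera(n); cv2.imwrite(f"pics/{n}0.png",c["color"]); np.savez(f"{n}0.npz",**c)
    print(n,c["mtx"].tolist(),c["R"].round(3).tolist(),c["t"].round(3).tolist())
print(manip.sense())
E
```

```text
pics
scene [[526.8587461895244, 0.0, 274.12923350034185], [0.0, 526.8587461895244, 207.34316004208844], [0.0, 0.0, 1.0]] [[0.779, 0.627, -0.021], [0.45, -0.582, -0.677], [-0.437, 0.518, -0.735]] [-0.358, -0.244, 2.105]
top [[393.9465398991446, 0.0, 279.34135791531537], [0.0, 393.9465398991446, 216.9963246299381], [0.0, 0.0, 1.0]] [[0.002, -1.0, -0.002], [-0.995, -0.002, -0.096], [0.096, 0.002, -0.995]] [-0.116, 0.556, 1.378]
wrist [[302.241147049631, 0.0, 279.61463663057157], [0.0, 302.241147049631, 208.61162813905057], [0.0, 0.0, 1.0]] [[0.303, -0.953, -0.002], [-0.9, -0.287, 0.329], [-0.314, -0.097, -0.944]] [-0.624, -0.044, 0.382]
{'time_s': 0.15, 'qpos': array([ 1.20008435,  0.38404715,  0.01636033,  1.37090745, -0.00627781,
        1.38819235, -0.04650307]), 'qd': array([ 1.24190923e-05, -1.92814876e-03,  1.13594663e-04, -2.25434984e-03,
        2.66009497e-04, -4.91144000e-04, -1.39885016e-03]), 'joint_torque': array([ 2.04352655e-03, -6.28150034e+01,  8.45930390e-01, -3.72163761e+01,
        1.68035942e-02,  1.09688283e-02,  4.46588319e-05]), 'eef_pos': array([ 0.18928206, -0.5952433 ,  0.23050953]), 'tool_rot': array([ 8.07170563e-01, -5.90317810e-01, -6.15477339e-04, -4.32869776e-04]), 'force': array([ 0.09900826,  0.75310771, -0.322513  ]), 'torque': array([0.05416928, 0.00978303, 0.06972856]), 'width': 0.08527823841458272}
```

View pics/scene0.png

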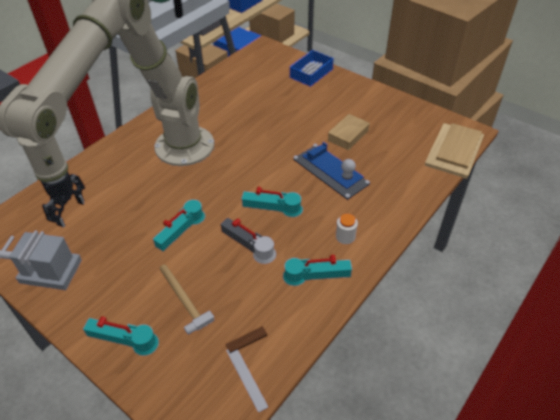

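View pics/top0.png

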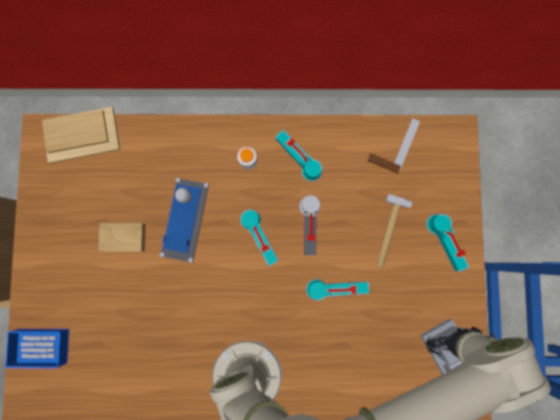

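View pics/wrist0.png

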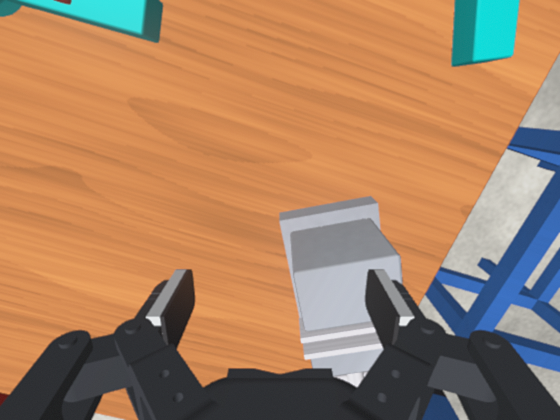

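The coupler candidates are five turquoise ones (top image: 300,155; 258,237; 337,290; 448,240) plus the grey-cup, dark-tongue one at (310,205)-(310,250). Only that last one fits the description. The jig is the blue deck, with its ball at (183,195) and its rest near (175,245). I'll confirm this in a crop and measure.

```bash
cat > h.py <<'E'
import numpy as np
def cloud(c):
    d=c["depth"];K=c["mtx"];v,u=np.mgrid[:420,:560]
    P=np.stack([(u-K[0,2])/K[0,0]*d,(v-K[1,2])/K[1,1]*d,d],-1)
    W=(P-c["t"])@c["R"]
    W[d==0]=np.nan
    return W
E
python3 - <<'E'
import numpy as np,cv2
from h import cloud
c=dict(np.load("top0.npz"));W=cloud(c);im=c["color"]
a=cv2.resize(im[185:265,270:350],(480,480),interpolation=cv2.INTER_CUBIC)
b=cv2.resize(im[170:270,150:220],(320,480),interpolation=cv2.INTER_CUBIC)
cv2.imwrite("pics/crop0.png",np.hstack([a,b[:,:320]]))
for n,(r0,r1,c0,c1) in dict(coup=(190,262,295,325),jig=(170,270,155,215)).items():
    Z=W[r0:r1,c0:c1]; print(n)
    for r in range(0,r1-r0,4 if n=='coup' else 5):
        print(r+r0,(Z[r,::3,2]*1000).round().astype(int).tolist())
for (u,v) in [(310,205),(310,250),(311,240),(311,215),(183,195),(177,243),(246,156),(187,181),(208,184),(162,257),(192,261),(179,180)]:
    print(u,v,W[v,u].round(4))
E
```

```text
coup
190 [-1, 2, 6, 0, -4, -2, 4, -1, 3, 3]
194 [-1, -6, -1, -2, 4, 1, 1, -4, 3, 8]
198 [3, -2, -3, 54, 57, 54, 61, 54, 3, 2]
202 [5, 2, 10, 57, 58, 59, 60, 54, 48, 0]
206 [2, 3, 7, 55, 54, 54, 58, 55, 56, 3]
210 [5, 1, 4, 38, 62, 56, 58, 63, -1, -2]
214 [1, 1, -1, 5, 62, 72, 56, 55, -3, 4]
218 [0, -2, 1, 2, 43, 81, 48, 4, 0, 0]
222 [5, -2, -4, 12, 41, 80, 49, 0, 5, -1]
226 [2, 3, 0, 7, 46, 78, 50, -2, 0, -2]
230 [3, -2, 2, 5, 50, 84, 44, 5, 4, 0]
234 [0, -2, 2, 19, 47, 78, 47, -4, 0, -7]
238 [2, -1, 1, 18, 84, 82, 79, 2, -3, -1]
242 [0, -4, -2, 17, 42, 42, 39, -1, 4, 3]
246 [0, -1, 4, 19, 46, 48, 43, 1, -4, 0]
250 [2, 0, -1, 23, 45, 40, 45, -3, -2, 4]
254 [-2, -3, 2, 9, 45, 43, 41, 3, 2, -6]
258 [-2, 0, 2, -2, -3, 0, -3, 1, -2, -3]
jig
170 [8, 0, 0, 4, -2, 1, 5, 9, 3, -2, -2, -4, -1, 2, 2, -5, -2, 2, 0, 6]
175 [3, 3, -2, -2, -1, -2, 0, 3, 0, 1, 1, -4, 0, -1, 2, -4, -3, 6, -4, -4]
180 [1, -1, -2, 1, 3, 0, -6, 19, 19, 18, 7, 13, 18, 0, 7, -6, -4, 0, 1, 4]
185 [0, -3, 0, -1, 3, 0, -7, 37, 35, 35, 37, 18, 10, 13, 14, 4, 14, 17, -2, 5]
190 [3, 5, 1, -4, 2, -2, 0, 31, 107, 103, 101, 96, 3
[... 984 characters left out ...]
, 35, 12, 6, 3, 1, -2, -3, 9, 3]
255 [-1, -1, 14, 12, 17, 17, 11, 10, 11, 10, 8, 13, 7, 5, -2, 1, -1, -5, -7, -1]
260 [-4, 2, 1, 1, 2, 2, -2, -5, 5, 3, 12, 14, 13, 1, 0, -4, 4, 1, -1, -2]
265 [3, 2, 2, 6, 3, -8, 0, 2, -2, -2, 3, -2, -2, 0, -1, -1, 4, -1, 1, -1]
310 205 [ 0.5961 -0.2222  0.0548]
310 250 [ 0.4392 -0.2225  0.0397]
311 240 [ 0.4741 -0.226   0.0426]
311 215 [ 0.5583 -0.2235  0.0806]
183 195 [nan nan nan]
177 243 [0.462  0.2398 0.0573]
246 156 [0.7625 0.0011 0.0872]
187 181 [0.689  0.222  0.0097]
208 184 [0.6782 0.1454 0.0091]
162 257 [ 0.4132  0.3087 -0.0044]
192 261 [0.3994 0.1962 0.0128]
179 180 [0.6908 0.2488 0.0193]<stdin>:10: RuntimeWarning: invalid value encountered in cast
```

View pics/crop0.png

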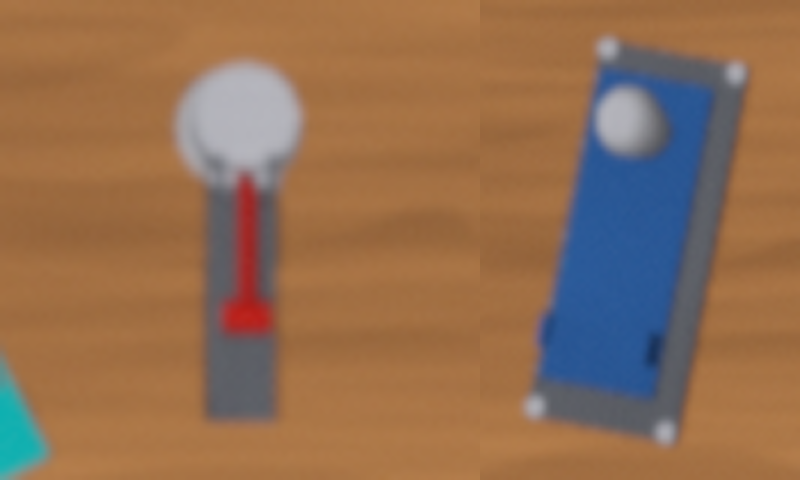

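Run:
```python
import numpy as np,cv2
from h import cloud
from scipy.optimize import least_squares
for n in ["top","scene"]:
    c=dict(np.load(n+"0.npz"));W=cloud(c);im=c["color"].astype(int);b,g,r=im[...,0],im[...,1],im[...,2]
    x,y,z=W[...,0],W[...,1],W[...,2]
    R=(x>.38)&(x<.66)&(y>-.31)&(y<-.15)
    red=R&(r>120)&(g<60)&(b<60)&(z>.03)
    turq=(g-r>50)
    cup=R&(z>.048)&~red&(x>.54)&~turq
    top=R&(z>.034)&(z<.05)&~red&~turq&(x<.57)
    p=W[top][:,:2]; print(n,"tongue n",len(p)); m=p.mean(0); s=np.linalg.svd(p-m)[2][0]; s*=np.sign(s[0])
    (ctr,sz,ang)=cv2.minAreaRect((p*1000).astype(np.float32)); print(" mean",m.round(4),"yaw",np.arctan2(s[1],s[0]).round(3),"rect",np.round(ctr,1),np.round(sz,1),ang, "minx",p[:,0].min(),"ymed",[round(float(np.median(p[(p[:,0]>a)&(p[:,0]<a+.02),1])),4) for a in (.43,.45,.47,.49,.51,.53)])
    q=W[cup]; print(" cup",cv2.minEnclosingCircle((q[:,:2]*1000).astype(np.float32)),q.mean(0).round(4),len(q))
    # red grip
    q=W[red]; print(" red mean",q.mean(0).round(4)); q=q[q[:,0]<.505]; print(" grip",q.mean(0).round(4),q.min(0).round(3),q.max(0).round(3))
    # ball
    J=(x>.37)&(x<.72)&(y>.12)&(y<.33)
    q=W[J&(z>.07)&(x>.55)]
    f=least_squares(lambda a:np.linalg.norm(q-a,axis=1)-.025,[.63,.23,.08],loss='soft_l1',f_scale=.003); print(" ball",f.x.round(4),len(q))
    blue=J&(b-r>40)&(z>.024)&(z<.045)
    print(" deck",cv2.minAreaRect((W[blue][:,:2]*1000).astype(np.float32)),np.median(W[blue][:,2]))
    base=J&(z>.006)&(z<.11); 
    print(" base",cv2.minAreaRect((W[base][:,:2]*1000).astype(np.float32)))
    rest=J&(z>.05)&(x<.55); q=W[rest]; print(" rest",cv2.minAreaRect((q[:,:2]*1000).astype(np.float32)),np.percentile(q[:,2],[10,50,90]))
    can=(abs(x-.76)<.06)&(abs(y)<.06)&(z>.07);print(" can",W[can].mean(0))
```

```text
top tongue n 315
 mean [ 0.4859 -0.2215] yaw 0.009 rect [ 493.3 -224.2] [ 39.1 136.5] 89.8077163696289 minx 0.4251660493258597 ymed [-0.2225, -0.2223, -0.2154, -0.2174, -0.2173, -0.2175]
 cup ((587.3587646484375, -221.64186096191406), 44.64632034301758) [ 0.5944 -0.2243  0.0568] 296
 red mean [ 0.5075 -0.223   0.0803]
 grip [ 0.4867 -0.2228  0.0815] [ 0.476 -0.234  0.071] [ 0.504 -0.212  0.09 ]
 ball [0.6288 0.2179 0.0831] 167
 deck ((553.7479858398438, 231.61346435546875), (92.54000854492188, 234.5566864013672), 79.79132080078125) 0.03402207306125464
 base ((544.9520263671875, 224.691650390625), (208.7926483154297, 348.8445129394531), 89.96561431884766)
 rest ((472.977294921875, 245.79685974121094), (84.44889831542969, 23.78257179260254), 79.66929626464844) [0.0544246  0.05903883 0.06635231]
 can [ 0.76586565 -0.00094537  0.0847979 ]
scene tongue n 310
 mean [ 0.487  -0.2287] yaw -0.068 rect [ 494.9 -226.1] [ 43.9 148.4] 85.24251556396484 minx 0.4213571663660019 ymed [-0.2228, -0.2335, -0.2291, -0.2281, -0.2296, -0.2339]
 cup ((586.0791015625, -222.10577392578125), 45.31657409667969) [ 0.5903 -0.2248  0.0577] 343
 red mean [ 0.5043 -0.2234  0.0818]
 grip [ 0.4857 -0.2232  0.083 ] [ 0.474 -0.235  0.076] [ 0.501 -0.208  0.089]
 ball [0.6256 0.2203 0.085 ] 153
 deck ((551.25048828125, 230.92990112304688), (97.7679443359375, 238.4379425048828), 79.68694305419922) 0.03538925868054174
 base ((545.38818359375, 223.90460205078125), (348.7763977050781, 206.7279510498047), 0.31475764513015747)
 rest ((471.2080383300781, 247.08270263671875), (93.44104766845703, 32.207332611083984), 80.69618225097656) [0.05331819 0.05877303 0.06741697]
 can [ 0.76970017 -0.00560168  0.08490325]
```

Request:
{"name": "play_rows", "arguments": {
  "series": [
    [0.085,[0,0,0],0.16],
    [0.085,[0,0,0],0.16],
    [0.085,[-0.045,-0.036,0],0],
    [0.085,[-0.045,-0.036,0],0],
    [0.085,[-0.045,-0.036,0],0],
    [0.085,[-0.045,-0.036,0],0],
    [0.085,[-0.045,-0.036,0],0],
    [0.085,[-0.045,-0.036,0],0]
  ],
  "newtons": 25
}}

```text
time_s: 1.15
eef_pos: [0.4128, -0.3261, 0.2272]
tool_rot: [-0.695, 0.719, 0.003, -0.0]
force: [0.2, -1.1, 0.2]
width: 0.0851
```

Request:
{"name": "play_rows", "arguments": {
  "series": [
    [0.06,[-0.05,-0.036,0],-0.015],
    [0.06,[-0.048,-0.034,0.02],-0.01],
    [0.06,[-0.005,-0.002,0.045],0],
    [0.06,[0,0,0],0]
  ]
}}

```text
time_s: 1.65
eef_pos: [0.4909, -0.217, 0.1614]
tool_rot: [0.708, -0.707, -0.003, -0.001]
force: [-0.0, -0.5, 0.6]
width: 0.06
```

Run:
```python
from bench import manip
import cv2,numpy as np
s=manip.sense();print(s["eef_pos"],s["tool_rot"],s["width"],s["force"])
from h import cloud
c=manip.camera("wrist");cv2.imwrite("pics/w1.png",c["color"]);np.savez("w1.npz",**c)
W=cloud(c);im=c["color"].astype(int);b,g,r=im[...,0],im[...,1],im[...,2]
red=(r>110)&(g<60)&(b<60)&(W[...,2]>.03)&(W[...,2]<.12)&(abs(W[...,1]+.223)<.05)
q=W[red];print(len(q),np.nanmin(q,0),np.nanmax(q,0))
e=q[q[:,0]<.515]
for a in np.arange(.465,.56,.006):
    t=q[(q[:,0]>a)&(q[:,0]<a+.006)]
    if len(t):print(round(a,3),len(t),t[:,1].min().round(4),t[:,1].max().round(4),np.median(t[:,2]).round(4))
```

```text
[ 0.49085975 -0.2170361   0.16143713] [ 0.70750579 -0.70669989 -0.00320138 -0.00076575] 0.05999396267511774 [-0.03731978 -0.5293352   0.62599087]
307 [ 0.47241181 -0.23381189  0.07442549] [ 0.54183965 -0.20885706  0.084788  ]
0.471 43 -0.2338 -0.2089 0.0829
0.477 5 -0.2337 -0.2335 0.0839
0.483 98 -0.2337 -0.2089 0.0801
0.489 51 -0.2338 -0.2089 0.0777
0.495 19 -0.2265 -0.2247 0.0783
0.501 19 -0.2263 -0.2247 0.0783
0.507 15 -0.2263 -0.2254 0.078
0.513 16 -0.2262 -0.2253 0.0779
0.519 12 -0.2268 -0.2252 0.078
0.525 10 -0.2268 -0.2259 0.0777
0.531 12 -0.2267 -0.2258 0.0767
0.537 7 -0.2266 -0.2265 0.0767
```

View pics/w1.png

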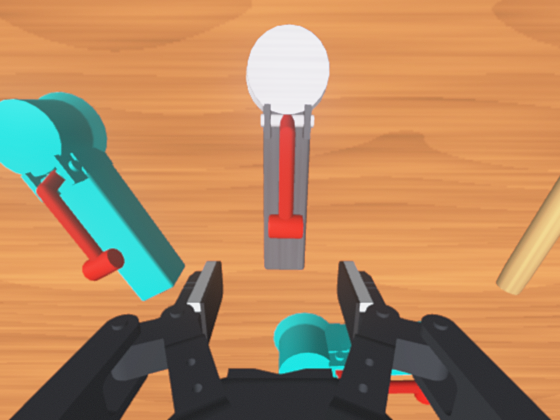

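Request:
{"name": "play_rows", "arguments": {
  "series": [
    [0.06,[0.006,0.007,0.05],0],
    [0.06,[0,0,0.04],0],
    [0.06,[0,0,0.015],0],
    [0.06,[0,0,0],0]
  ]
}}

```text
time_s: 2.2
eef_pos: [0.4897, -0.2304, 0.0659]
tool_rot: [-0.705, 0.709, -0.005, 0.003]
force: [0.2, -0.1, 0.3]
width: 0.0601
```

Run:
```python
import numpy as np
from h import cloud
c=dict(np.load("w1.npz"));W=cloud(c);im=c["color"].astype(int);b,g,r=im[...,0],im[...,1],im[...,2]
m=(g-r>60)&(W[...,2]>.03)&(W[...,1]>-.22)&(W[...,0]>.42)
q=W[m];print(q[:,1].min(),q[q[:,1].argmin()],q[:,0].min())
t=(W[...,2]>.036)&(W[...,2]<.048)&(abs(r-g)<15)&(abs(W[...,1]+.223)<.035)&(W[...,0]<.56)
q=W[t];print(q[:,0].min())
for a in np.arange(.42,.56,.02):
    s=q[(q[:,0]>a)&(q[:,0]<a+.02)]
    if len(s):print(round(a,2),np.percentile(s[:,1],[1,99]).round(4),np.median(s[:,2]))
```

```text
-0.21976569236087182 [ 0.49994917 -0.21976569  0.23595258] 0.42000125488071993
0.29693810789380326
0.42 [-0.239  -0.2022] 0.04471159790235253
0.44 [-0.2394 -0.2024] 0.044777929185077184
0.46 [-0.2399 -0.2026] 0.04443033883563993
0.48 [-0.2396 -0.2031] 0.04479189968584173
0.5 [-0.2399 -0.2033] 0.044755575398216556
0.52 [-0.2405 -0.2028] 0.04477587824985261
0.54 [-0.2403 -0.2031] 0.04469170753559168
```

Request:
{"name": "play_rows", "arguments": {
  "series": [
    [0.06,[-0.007,0.006,0.01],0],
    [0.06,[0,0,0],0]
  ]
}}

```text
time_s: 2.45
eef_pos: [0.4853, -0.2241, 0.0583]
tool_rot: [-0.705, 0.71, -0.008, 0.004]
force: [-0.0, -1.4, 0.5]
width: 0.0603
```

Request:
{"name": "play_rows", "arguments": {
  "series": [
    [0.024,[-0.002,0.002,0.004],0],
    [0.024,[0,0,0],0],
    [0.024,[0,0,0],0],
    [0.024,[0,0,0],0]
  ],
  "newtons": 25
}}

```text
time_s: 2.95
eef_pos: [0.4839, -0.2219, 0.0555]
tool_rot: [-0.705, 0.709, -0.008, 0.004]
force: [-0.5, -0.6, -2.7]
width: 0.0274
```

Run:
```python
from bench import manip
import cv2
c=manip.camera("wrist");cv2.imwrite("pics/w2.png",c["color"]);print(manip.sense())
```

```text
{'time_s': 3.0, 'qpos': array([ 0.56453988,  0.34492563, -0.23002581,  1.84779051,  0.09462856,
        0.94036347, -1.2839512 ]), 'qd': array([ 0.00032119,  0.00084252,  0.00131427, -0.00103515,  0.00070071,
        0.00110869, -0.00224225]), 'joint_torque': array([ 4.44773783e-02, -5.37920272e+01, -2.23590039e+00, -3.14535320e+01,
        4.73728124e-02, -2.81760832e-01,  3.37565189e-04]), 'eef_pos': array([ 0.48391786, -0.22193031,  0.05546817]), 'tool_rot': array([-0.70482493,  0.70931757, -0.00842978,  0.00439731]), 'force': array([-0.64258352,  0.49084659, -0.62359557]), 'torque': array([0.06208624, 0.11680483, 0.00897312]), 'width': 0.027479284900703612}
```

View pics/w2.png

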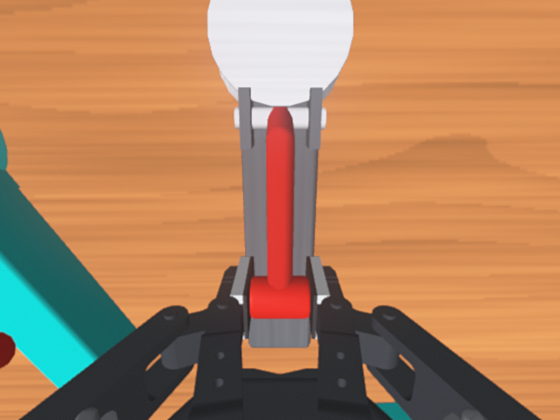

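Request:
{"name": "play_rows", "arguments": {
  "series": [
    [0.024,[0,-0.003,-0.008],0],
    [0.024,[0,-0.004,-0.008],0],
    [0.024,[0,-0.004,-0.007],0],
    [0.024,[0,-0.005,-0.007],0],
    [0.024,[0,-0.005,-0.006],0]
  ]
}}

```text
time_s: 3.62
eef_pos: [0.5061, -0.2218, 0.094]
tool_rot: [-0.705, 0.709, -0.009, 0.005]
force: [1.4, -0.8, -4.9]
width: 0.0274
```

Request:
{"name": "play_rows", "arguments": {
  "series": [
    [0.024,[0,-0.006,-0.005],0],
    [0.024,[0,-0.007,-0.005],0],
    [0.024,[0,-0.007,-0.004],0],
    [0.024,[0,-0.008,-0.003],0],
    [0.024,[0,-0.008,-0.002],0]
  ]
}}

```text
time_s: 4.25
eef_pos: [0.543, -0.2219, 0.1144]
tool_rot: [-0.705, 0.709, -0.007, 0.004]
force: [-1.1, 0.1, -3.7]
width: 0.0276
```

Request:
{"name": "play_rows", "arguments": {
  "series": [
    [0.024,[0,-0.008,-0.001],0],
    [0.024,[0,-0.008,-0.001],0],
    [0.024,[0,-0.008,0],0],
    [0.024,[0,-0.008,0.001],0],
    [0.024,[0,-0.008,0.001],0],
    [0.024,[0,-0.008,0.002],0]
  ]
}}

```text
time_s: 5.0
eef_pos: [0.5938, -0.2223, 0.1128]
tool_rot: [-0.705, 0.71, -0.007, 0.003]
force: [-1.9, -0.1, -2.6]
width: 0.0279
```

Request:
{"name": "play_rows", "arguments": {
  "series": [
    [0.024,[0,-0.005,0.002],0],
    [0.024,[0,-0.003,0.001],0],
    [0.024,[0,0,0],0]
  ]
}}

```text
time_s: 5.38
eef_pos: [0.6027, -0.2224, 0.1095]
tool_rot: [-0.705, 0.71, -0.007, 0.003]
force: [-1.9, -0.2, -0.8]
width: 0.0276
```

Request:
{"name": "play_rows", "arguments": {
  "series": [
    [0.07,[0,0,0],0],
    [0.07,[0,0,0],0],
    [0.07,[0,0,0],0],
    [0.07,[0,0,-0.05],0],
    [0.07,[0,0.05,-0.03],0],
    [0.07,[0,0.05,0],0],
    [0.07,[0,0,0],0]
  ]
}}

```text
time_s: 6.25
eef_pos: [0.5003, -0.2212, 0.1914]
tool_rot: [-0.705, 0.709, -0.009, 0.005]
force: [0.8, -0.1, -0.1]
width: 0.07
```

Run:
```python
from bench import manip
import cv2,numpy as np
s=manip.sense();print(s["eef_pos"],s["tool_rot"],s["width"],s["force"])
from h import cloud
c=manip.camera("wrist");cv2.imwrite("pics/w3.png",c["color"])
W=cloud(c);im=c["color"].astype(int);b,g,r=im[...,0],im[...,1],im[...,2]
t=(W[...,2]>.036)&(W[...,2]<.05)&(abs(r-g)<15)&(abs(W[...,1]+.223)<.035)&(W[...,0]<.56)&(W[...,0]>.4)
q=W[t];print(q[:,0].min())
for a in np.arange(.40,.56,.02):
    s=q[(q[:,0]>a)&(q[:,0]<a+.02)]
    if len(s)>5:print(round(a,2),np.percentile(s[:,1],[1,99]).round(4),np.median(s[:,2]))
m=(g-r>60)&(W[...,2]>.02)&(W[...,2]<.06)
q=W[m&(abs(W[...,0]-.497)<.03)];q=q[q[:,1]>-.2];print("turq near", q[:,1].min() if len(q) else None)
red=(r>110)&(g<60)&(b<60)&(W[...,2]>.05)
q=W[red];print("red",q.min(0),q.max(0)) if len(q) else 0
```

```text
[ 0.50028093 -0.2211679   0.19138328] [-0.70491908  0.70921924 -0.00873293  0.00457079] 0.07000132366994771 [ 0.76383979 -0.14264146 -0.14990101]
0.4253432727683083
0.42 [-0.2392 -0.2028] 0.044695871056349826
0.44 [-0.239  -0.2021] 0.04477576752800858
0.46 [-0.2389 -0.2026] 0.04481201420664063
0.48 [-0.2396 -0.2024] 0.044776608570145184
0.5 [-0.2394 -0.2026] 0.04473458262043503
0.52 [-0.2402 -0.2031] 0.044835130286076885
0.54 [-0.2399 -0.2034] 0.04475999265349625
turq near -0.07366712125203775
red [ 0.29296657 -0.37090314  0.05700746] [ 0.60655705 -0.03775507  0.27535719]
```

View pics/w3.png

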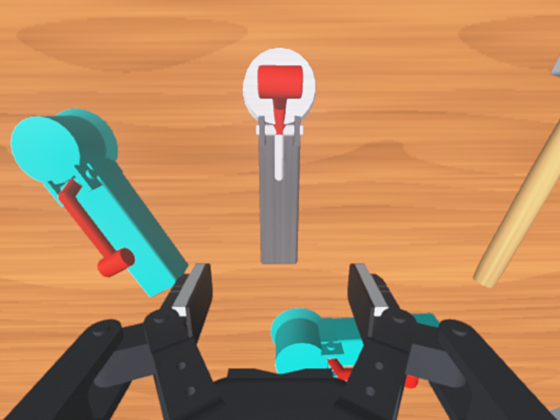

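Request:
{"name": "play_rows", "arguments": {
  "series": [
    [0.07,[0,0.003,0.05],0],
    [0.07,[0,0,0.05],0],
    [0.07,[0,0,0.05],0],
    [0.07,[0,0,0.02],0],
    [0.07,[0,0,0.006],0],
    [0.07,[0,0,0],0]
  ]
}}

```text
time_s: 7.05
eef_pos: [0.513, -0.2217, 0.0142]
tool_rot: [-0.707, 0.707, -0.014, 0.009]
force: [-0.5, -0.4, 0.5]
width: 0.0699
```

Request:
{"name": "play_rows", "arguments": {
  "series": [
    [0.07,[0,0.015,0.002],0],
    [0.07,[0,0,0.006],0],
    [0.07,[0,0,0],0]
  ]
}}

```text
time_s: 7.42
eef_pos: [0.4991, -0.2226, 0.0078]
tool_rot: [-0.706, 0.708, -0.017, 0.01]
force: [-0.8, -0.2, -0.1]
width: 0.0701
```

Request:
{"name": "play_rows", "arguments": {
  "series": [
    [0.07,[-0.001,0.001,0.003],0],
    [0.03,[0,0,0],0],
    [0.03,[0,0,0],0],
    [0.03,[0,0,0],0],
    [0.03,[0,0,0],0],
    [0.03,[0,0,0],0]
  ],
  "newtons": 80
}}

```text
time_s: 8.18
eef_pos: [0.4989, -0.2218, 0.0056]
tool_rot: [-0.706, 0.708, -0.017, 0.01]
force: [-0.4, -0.2, 1.4]
width: 0.0391
```

Request:
{"name": "play_rows", "arguments": {
  "series": [
    [0.03,[0,0,-0.01],0],
    [0.03,[0,0,-0.02],0],
    [0.03,[0,0,-0.03],0],
    [0.03,[0,0,-0.03],0],
    [0.03,[0,0,-0.03],0],
    [0.03,[0,0,-0.02],0],
    [0.03,[0,0,-0.01],0],
    [0.03,[0,0,0],0]
  ]
}}

```text
time_s: 9.18
eef_pos: [0.4855, -0.2172, 0.1544]
tool_rot: [-0.707, 0.707, -0.008, 0.006]
force: [0.5, -0.3, -7.9]
width: 0.039
```

Request:
{"name": "play_rows", "arguments": {
  "series": [
    [0.03,[-0.03,0,0],0.02],
    [0.03,[-0.05,0,0],0.02],
    [0.03,[-0.05,0,0],0.02],
    [0.03,[-0.05,0,0],0.02],
    [0.03,[-0.05,0,0],0.02],
    [0.03,[-0.05,0,0],0.02],
    [0.03,[-0.05,0,0],0.02],
    [0.03,[-0.05,0,0],0.02]
  ]
}}

```text
time_s: 10.18
eef_pos: [0.5097, 0.1659, 0.1428]
tool_rot: [-0.642, 0.767, -0.002, -0.0]
force: [1.3, -0.3, -7.1]
width: 0.0394
```

Request:
{"name": "play_rows", "arguments": {
  "series": [
    [0.03,[-0.045,0,0],0],
    [0.03,[-0.022,0,0],0],
    [0.03,[0,0,0],0]
  ]
}}

```text
time_s: 10.55
eef_pos: [0.5179, 0.2392, 0.1379]
tool_rot: [-0.645, 0.765, 0.001, -0.003]
force: [0.1, -0.3, -8.4]
width: 0.0392
```

Run:
```python
from bench import manip
import cv2,numpy as np
s=manip.sense();print(s["eef_pos"],s["tool_rot"],s["width"],s["force"],s["torque"])
cs=manip.camera("scene");np.savez("s4.npz",**cs)
ct=manip.camera("top");np.savez("t4.npz",**ct)
a=cv2.resize(cs["color"][90:230,260:400],(400,400),interpolation=cv2.INTER_CUBIC)
b=cv2.resize(ct["color"][160:270,140:250],(400,400),interpolation=cv2.INTER_CUBIC)
cv2.imwrite("pics/j4.png",np.hstack([a,b]))
```

```text
[0.51793097 0.23921786 0.13785977] [-0.64453309  0.76457078  0.0010214  -0.00275327] 0.03919921194389882 [ 0.05371113 -0.28669188 -8.35780615] [ 0.00203661  0.22985363 -0.00424535]
```

View pics/j4.png

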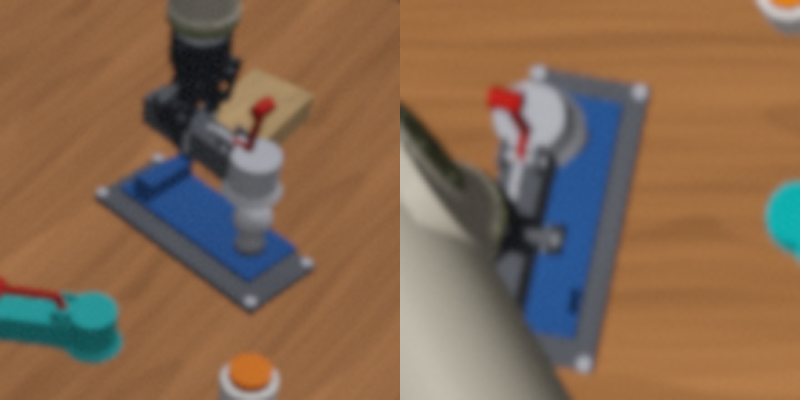

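Request:
{"name": "play_rows", "arguments": {
  "series": [
    [0.03,[0.002,-0.007,0.005],0],
    [0.03,[0,0,0.01],0],
    [0.03,[0,0,0.008],0],
    [0.03,[0,0,0],0]
  ]
}}

```text
time_s: 11.15
eef_pos: [0.5256, 0.228, 0.1119]
tool_rot: [-0.641, 0.768, -0.0, -0.005]
force: [0.0, 0.3, -7.3]
width: 0.0393
```

Run:
```python
from bench import manip
import cv2,numpy as np
from h import cloud
s=manip.sense();print(s["eef_pos"],s["tool_rot"],s["force"],s["torque"])
from scipy.spatial.transform import Rotation as R
M=R.from_quat(s["tool_rot"]).as_matrix();print(M.round(3).tolist())
for n in("scene","top"):
    c=manip.camera(n);W=cloud(c);im=c["color"].astype(int);b,g,r=im[...,0],im[...,1],im[...,2]
    m=(abs(W[...,0]-.62)<.06)&(abs(W[...,1]-.22)<.06)&(r-g<30)
    zz=W[m][:,2];print(n,np.histogram(zz,bins=np.arange(.03,.26,.01))[0].tolist())
    k=m&(W[...,2]>.155)&(W[...,2]<.185)
    q=W[k];print(cv2.minEnclosingCircle((q[:,:2]*1000).astype(np.float32)),np.median(q,0),len(q))
    cv2.imwrite(f"pics/j5{n}.png",cv2.resize(c["color"][90:230,260:400] if n=="scene" else c["color"][160:270,140:250],(500,500),interpolation=cv2.INTER_CUBIC))
```

```text
[0.52561111 0.22802122 0.11186096] [-6.41025199e-01  7.67504283e-01 -3.44969586e-04 -4.87349178e-03] [ 0.02868273  0.33884374 -7.32977781] [5.84967089e-02 1.98293799e-01 1.32847809e-04]
[[-0.178, -0.984, -0.007], [-0.984, 0.178, -0.007], [0.008, 0.006, -1.0]]
scene [310, 73, 13, 2, 9, 1, 3, 65, 74, 54, 52, 68, 176, 81, 3, 3, 0, 1, 0, 0, 0, 5]
((612.6533813476562, 209.38104248046875), 49.0120964050293) [0.621187   0.20611901 0.15927938] 196
top [188, 8, 0, 0, 0, 0, 4, 38, 39, 17, 23, 74, 210, 85, 6, 0, 2, 0, 0, 2, 3, 0]
((611.4169921875, 209.1250762939453), 50.245628356933594) [0.62033243 0.20253623 0.15906338] 247
```

View pics/j5scene.png

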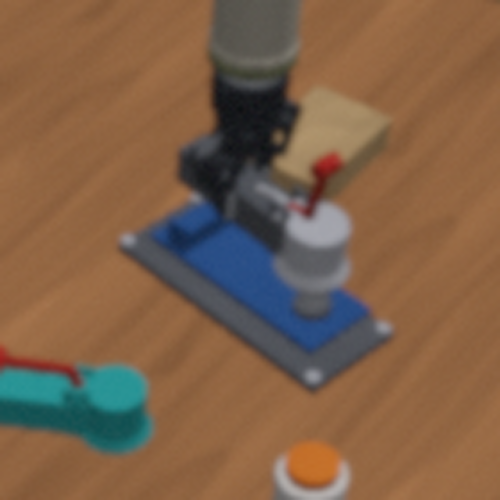

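Request:
{"name": "play_rows", "arguments": {
  "series": [
    [0.03,[-0.009,0.001,0],0],
    [0.03,[0,0,0],0]
  ]
}}

```text
time_s: 11.5
eef_pos: [0.5269, 0.2392, 0.1137]
tool_rot: [-0.641, 0.767, -0.0, -0.003]
force: [0.2, 0.1, -7.0]
width: 0.0391
```

Request:
{"name": "play_rows", "arguments": {
  "series": [
    [0.03,[0.001,0.001,0.004],0],
    [0.03,[0,0,0.004],0],
    [0.03,[0,0,0.004],0],
    [0.03,[0,0,0.004],0],
    [0.03,[0,0,0],0]
  ]
}}

```text
time_s: 12.12
eef_pos: [0.5255, 0.238, 0.0964]
tool_rot: [-0.641, 0.767, -0.001, -0.003]
force: [-0.5, 0.3, -7.5]
width: 0.0393
```

Request:
{"name": "play_rows", "arguments": {
  "series": [
    [0.03,[0,0,0.003],0],
    [0.03,[0,0,0.003],0],
    [0.03,[0,0,0.002],0],
    [0.03,[0,0,0],0]
  ]
}}

```text
time_s: 12.62
eef_pos: [0.5257, 0.238, 0.088]
tool_rot: [-0.641, 0.767, -0.001, -0.003]
force: [0.1, 0.4, -7.1]
width: 0.0394
```

Request:
{"name": "play_rows", "arguments": {
  "series": [
    [0.03,[0,0,0.002],0],
    [0.03,[0,0,0.002],0],
    [0.03,[0,0,0.002],0],
    [0.03,[0,0,0],0]
  ]
}}

```text
time_s: 13.12
eef_pos: [0.5255, 0.2382, 0.0817]
tool_rot: [-0.642, 0.767, -0.001, -0.003]
force: [-0.2, -0.5, -7.7]
width: 0.0391
```

Request:
{"name": "play_rows", "arguments": {
  "series": [
    [0.03,[0,0,0.002],0],
    [0.03,[0,0,0.002],0],
    [0.03,[0,0,0],0]
  ]
}}

```text
time_s: 13.5
eef_pos: [0.5253, 0.2383, 0.0774]
tool_rot: [-0.642, 0.767, -0.0, -0.003]
force: [-0.3, 0.1, -8.2]
width: 0.039
```

Request:
{"name": "play_rows", "arguments": {
  "series": [
    [0.03,[0,0,0.002],0],
    [0.03,[0,0,0.002],0],
    [0.03,[0,0,0],0]
  ]
}}

```text
time_s: 13.88
eef_pos: [0.5251, 0.2384, 0.0731]
tool_rot: [-0.642, 0.767, -0.0, -0.003]
force: [-0.9, 0.1, -9.2]
width: 0.0391
```

Request:
{"name": "play_rows", "arguments": {
  "series": [
    [0.03,[0,0,0.0015],0],
    [0.03,[0,0,0.0015],0],
    [0.03,[0,0,0],0]
  ]
}}

```text
time_s: 14.25
eef_pos: [0.525, 0.2385, 0.0699]
tool_rot: [-0.642, 0.767, -0.0, -0.003]
force: [-1.3, 0.3, -7.7]
width: 0.0391
```

Request:
{"name": "play_rows", "arguments": {
  "series": [
    [0.03,[0,0,0.0015],0],
    [0.03,[0,0,0],0]
  ]
}}

```text
time_s: 14.5
eef_pos: [0.5249, 0.2386, 0.0683]
tool_rot: [-0.642, 0.767, -0.0, -0.003]
force: [-0.5, 0.1, -8.8]
width: 0.0395
```

Request:
{"name": "play_rows", "arguments": {
  "series": [
    [0.03,[0,0,0.0015],0],
    [0.03,[0,0,0],0]
  ]
}}

```text
time_s: 14.75
eef_pos: [0.5251, 0.2386, 0.0677]
tool_rot: [-0.642, 0.767, -0.001, -0.003]
force: [-4.2, -1.1, -4.4]
width: 0.0393
```

Request:
{"name": "play_rows", "arguments": {
  "series": [
    [0.03,[0,0.002,0],0],
    [0.03,[0,0,0],0]
  ]
}}

```text
time_s: 15.0
eef_pos: [0.5239, 0.2389, 0.068]
tool_rot: [-0.641, 0.767, -0.001, -0.002]
force: [-0.8, -0.0, -7.5]
width: 0.0391
```

Request:
{"name": "play_rows", "arguments": {
  "series": [
    [0.03,[0,0,0.0015],0],
    [0.03,[0,0,0],0]
  ]
}}

```text
time_s: 15.25
eef_pos: [0.5246, 0.239, 0.0672]
tool_rot: [-0.641, 0.767, -0.001, -0.002]
force: [-1.9, -0.5, -2.6]
width: 0.0392
```

Request:
{"name": "play_rows", "arguments": {
  "series": [
    [0.03,[0,0.002,0.0005],0],
    [0.03,[0,0,0.001],0],
    [0.03,[0,0,0],0]
  ]
}}

```text
time_s: 15.62
eef_pos: [0.5237, 0.2395, 0.0668]
tool_rot: [-0.641, 0.767, -0.002, -0.0]
force: [-1.7, -2.0, -0.7]
width: 0.0387
```

Request:
{"name": "play_rows", "arguments": {
  "series": [
    [0.03,[0.001,0,0],0],
    [0.03,[0,0,0],0],
    [0.03,[0,0,0.001],0],
    [0.03,[0,0,0],0]
  ],
  "newtons": 25
}}

```text
time_s: 16.12
eef_pos: [0.524, 0.2393, 0.0661]
tool_rot: [-0.642, 0.767, -0.002, 0.001]
force: [0.0, 0.1, -1.4]
width: 0.0391
```

Run:
```python
from bench import manip
import cv2,numpy as np
from h import cloud
s=manip.sense();print(s["eef_pos"],s["tool_rot"],s["force"],s["torque"])
for n in("scene","top"):
    c=manip.camera(n);W=cloud(c);im=c["color"].astype(int);b,g,r=im[...,0],im[...,1],im[...,2]
    m=(abs(W[...,0]-.62)<.06)&(abs(W[...,1]-.22)<.06)&(r-g<30)&(W[...,2]>.095)&(W[...,2]<.13)
    q=W[m];print(n,np.median(q,0),len(q)); A=np.c_[q[:,:2]-[.62,.22],np.ones(len(q))];print(np.linalg.lstsq(A,q[:,2],rcond=None)[0])
    cv2.imwrite(f"pics/j6{n}.png",cv2.resize(c["color"][90:230,260:400] if n=="scene" else c["color"][160:270,140:250],(500,500),interpolation=cv2.INTER_CUBIC))
```

```text
[0.52402241 0.23934244 0.0661291 ] [-6.41615208e-01  7.67023756e-01 -2.04169145e-03  5.60551266e-04] [ 0.01782054  0.14689311 -1.40328304] [-0.05572463 -0.32128367 -0.01188087]
scene [0.62096586 0.21176889 0.11315609] 311
[0.02069046 0.10299653 0.11211768]
top [0.61054835 0.21507173 0.11285863] 342
[0.09918351 0.06181687 0.11289863]
```

View pics/j6scene.png

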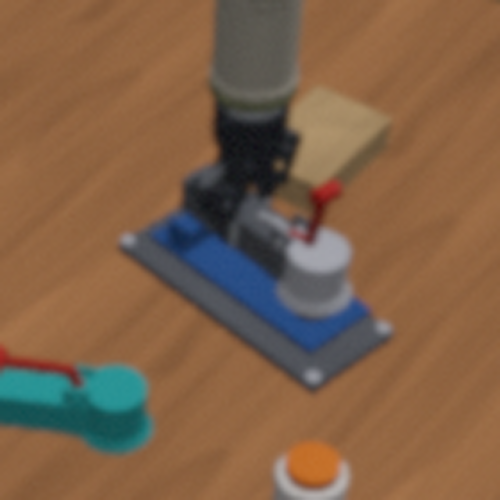

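Request:
{"name": "play_rows", "arguments": {
  "series": [
    [0.03,[0,0,0.001],0],
    [0.03,[0,0,0.001],0],
    [0.03,[0,0,0],0]
  ]
}}

```text
time_s: 16.6
eef_pos: [0.5245, 0.2395, 0.0647]
tool_rot: [-0.642, 0.767, -0.002, 0.001]
force: [-2.2, -0.8, 1.4]
width: 0.0395
```

Request:
{"name": "play_rows", "arguments": {
  "series": [
    [0.03,[0,0.001,0.001],0],
    [0.03,[0,0,0.001],0],
    [0.03,[0,0,0],0]
  ]
}}

```text
time_s: 16.98
eef_pos: [0.5247, 0.2395, 0.0635]
tool_rot: [-0.641, 0.767, -0.003, 0.002]
force: [-0.6, 0.0, 2.0]
width: 0.0389
```

Request:
{"name": "play_rows", "arguments": {
  "series": [
    [0.03,[0,0,0.001],0],
    [0.03,[0,0,0.001],0],
    [0.03,[0,0,0],0]
  ],
  "newtons": 20
}}

```text
time_s: 17.35
eef_pos: [0.5247, 0.2395, 0.0636]
tool_rot: [-0.641, 0.767, -0.004, 0.002]
force: [0.4, -0.7, 1.2]
width: 0.0394
```

Run:
```python
from bench import manip
s=manip.sense();print(s["eef_pos"],s["tool_rot"],s["force"],s["torque"])
```

```text
[0.52472093 0.23947263 0.06356327] [-0.64121358  0.76735079 -0.00356956  0.00227184] [ 0.39894713 -0.72764923  1.17777539] [-0.28177951 -0.62490227 -0.07516006]
```

Request:
{"name": "play_rows", "arguments": {
  "series": [
    [0.045,[0,0,0],0],
    [0.05,[0,0,0],0],
    [0.06,[0,0,0],0],
    [0.06,[0,0,0],0]
  ]
}}

```text
time_s: 17.85
eef_pos: [0.5232, 0.2395, 0.0619]
tool_rot: [-0.641, 0.767, -0.002, 0.001]
force: [-0.6, -0.3, 0.3]
width: 0.0596
```

Run:
```python
from bench import manip
import cv2,numpy as np
s=manip.sense();print(s["eef_pos"],s["tool_rot"],s["force"],s["torque"],s["width"])
c=manip.camera("scene");cv2.imwrite("pics/j7.png",cv2.resize(c["color"][90:230,260:400],(600,600),interpolation=cv2.INTER_CUBIC))
```

```text
[0.52323534 0.23950401 0.0619022 ] [-0.64135617  0.76723894 -0.00246362  0.00077589] [-0.58000475 -0.30503721  0.34586682] [-0.01011196  0.01446044 -0.05076736] 0.05963220980104666
```

View pics/j7.png

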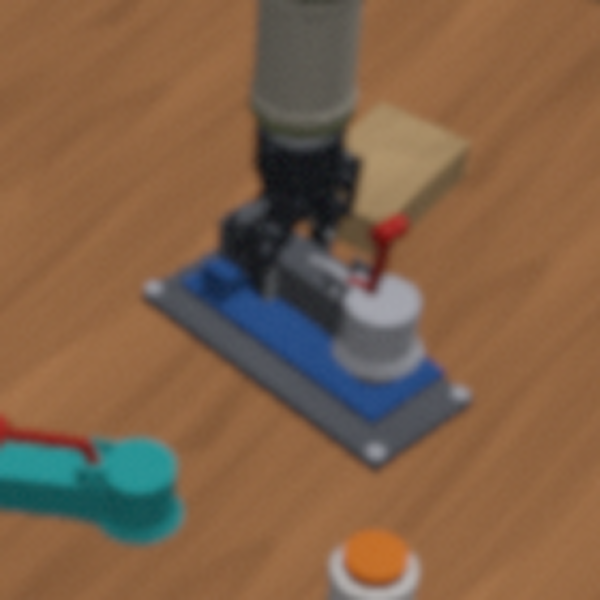

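Request:
{"name": "play_rows", "arguments": {
  "series": [
    [0.065,[0,0,-0.02],0],
    [0.065,[0,0,-0.05],0],
    [0.065,[0,0,-0.05],0],
    [0.065,[0,0,-0.04],0],
    [0.065,[0,0,0],0]
  ]
}}

```text
time_s: 18.52
eef_pos: [0.5218, 0.2398, 0.2258]
tool_rot: [-0.642, 0.767, -0.002, -0.0]
force: [-0.6, -0.4, -1.0]
width: 0.0651
```

Run:
```python
from bench import manip
import cv2,numpy as np
from h import cloud
s=manip.sense();print(s["eef_pos"],s["tool_rot"])
c=manip.camera("wrist");cv2.imwrite("pics/w8.png",c["color"]);np.savez("w8.npz",**c)
W=cloud(c);im=c["color"].astype(int);b,g,r=im[...,0],im[...,1],im[...,2]
B=np.array([.627,.219]);u=np.array([np.cos(.18),-np.sin(.18)]);n=np.array([np.sin(.18),np.cos(.18)])
X=(W[...,:2]-B)@u;Y=(W[...,:2]-B)@n
red=(r>110)&(g<60)&(b<60)&(abs(Y)<.05)&(abs(X)<.15);q=W[red]
print("red",len(q))
k=red&(W[...,2]>.15);q=W[k];print("grip",q.min(0),q.max(0),q.mean(0),"XY",X[k].min(),X[k].max(),Y[k].min(),Y[k].max())
t=(W[...,2]>.085)&(W[...,2]<.12)&(abs(r-g)<20)&(abs(Y)<.03)&(X>-.18)&(X<-.05)
q=W[t];A=np.c_[X[t],Y[t],np.ones(t.sum())];print("tongue plane",np.linalg.lstsq(A,q[:,2],rcond=None)[0],t.sum(),X[t].min())
for a in np.arange(-.18,-.05,.02):
    kk=t&(X>a)&(X<a+.02)
    if kk.sum()>5:print(round(a,2),np.percentile(Y[kk],[1,99]).round(4),np.median(W[kk][:,2]).round(4))
```

```text
[0.52179544 0.23982039 0.22578697] [-6.41539031e-01  7.67088262e-01 -1.77701847e-03 -3.34756751e-04]
red 392
grip [0.61235169 0.20685686 0.15567683] [0.63364464 0.23494059 0.19860904] [0.62764301 0.21743464 0.19380223] XY -0.0132550700979204 0.0048093776756357245 -0.011859645441249497 0.013959087112887044
tongue plane [0.02101698 0.00026163 0.10548108] 5495 -0.17806016459851656
-0.18 [-0.0173  0.0216] 0.1026
-0.16 [-0.0179  0.0213] 0.1026
-0.14 [-0.0175  0.0208] 0.1026
-0.12 [-0.0179  0.0213] 0.1026
-0.1 [-0.0181  0.0209] 0.1027
-0.08 [-0.0178  0.0212] 0.1029
-0.06 [-0.0183  0.0211] 0.1028
```

View pics/w8.png

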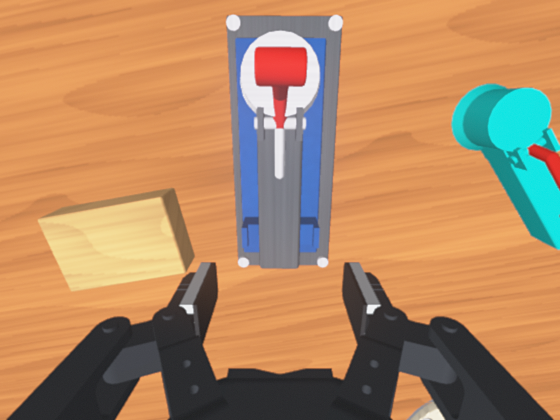

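Request:
{"name": "play_rows", "arguments": {
  "series": [
    [0.065,[0.001,-0.04,0],0],
    [0.065,[0,-0.045,0],0],
    [0.065,[0,-0.018,0],0],
    [0.065,[0,0,0],0]
  ]
}}

```text
time_s: 19.08
eef_pos: [0.6225, 0.2189, 0.2176]
tool_rot: [-0.642, 0.767, -0.001, -0.006]
force: [0.7, -0.2, -0.9]
width: 0.065
```

Request:
{"name": "play_rows", "arguments": {
  "series": [
    [0.05,[-0.001,-0.002,0.02],0],
    [0.05,[0,0,0.02],0],
    [0.05,[0,0,0.008],0],
    [0.05,[0,0,0],0]
  ]
}}

```text
time_s: 19.58
eef_pos: [0.6201, 0.2205, 0.1655]
tool_rot: [-0.643, 0.766, 0.001, -0.008]
force: [0.1, 0.3, 0.2]
width: 0.0498
```

Run:
```python
from bench import manip
import cv2
c=manip.camera("wrist");cv2.imwrite("pics/w9.png",c["color"]);s=manip.sense();print(s["eef_pos"],s["tool_rot"])
```

```text
[0.62034026 0.22060295 0.16600617] [-0.64329594  0.76557719  0.00078587 -0.00782798]
```

View pics/w9.png

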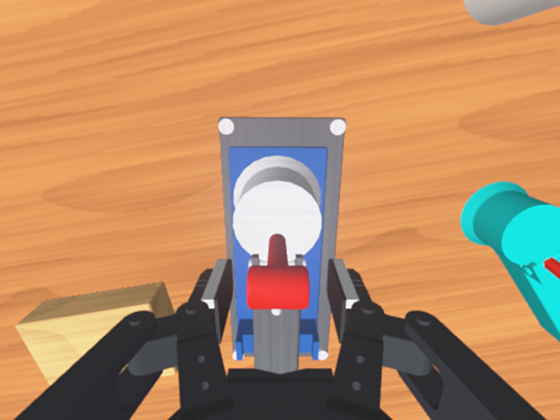

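Request:
{"name": "play_rows", "arguments": {
  "series": [
    [0.05,[0,-0.004,0],0],
    [0.024,[0,0,0],0],
    [0.024,[0,0,0],0],
    [0.024,[0,0,0],0]
  ],
  "newtons": 25
}}

```text
time_s: 20.12
eef_pos: [0.6251, 0.2205, 0.1681]
tool_rot: [-0.643, 0.766, 0.0, -0.006]
force: [-0.4, 0.0, -2.1]
width: 0.0278
```

Request:
{"name": "play_rows", "arguments": {
  "series": [
    [0.024,[0,0.006,-0.002],0],
    [0.024,[0,0.007,-0.002],0],
    [0.024,[0,0.008,-0.001],0],
    [0.024,[0,0.008,-0.001],0],
    [0.024,[0,0.008,0],0],
    [0.024,[0,0.008,0.001],0]
  ]
}}

```text
time_s: 20.88
eef_pos: [0.5786, 0.2289, 0.1743]
tool_rot: [-0.643, 0.766, -0.0, -0.005]
force: [1.8, 0.5, -1.6]
width: 0.0276
```

Request:
{"name": "play_rows", "arguments": {
  "series": [
    [0.024,[0,0.008,0.001],0],
    [0.024,[0,0.008,0.002],0],
    [0.024,[0,0.007,0.003],0],
    [0.024,[0,0.007,0.004],0],
    [0.024,[0,0.007,0.005],0],
    [0.024,[0,0.006,0.005],0]
  ]
}}

```text
time_s: 21.62
eef_pos: [0.5334, 0.2367, 0.1535]
tool_rot: [-0.643, 0.766, -0.0, -0.005]
force: [3.4, 0.6, -1.9]
width: 0.0276
```

Request:
{"name": "play_rows", "arguments": {
  "series": [
    [0.024,[0,0.003,0.005],0],
    [0.024,[0,0.004,0.006],0],
    [0.024,[0,0.004,0.007],0],
    [0.024,[0,0.004,0.007],0],
    [0.024,[0,0.002,0.005],0]
  ]
}}

```text
time_s: 22.25
eef_pos: [0.512, 0.2409, 0.1225]
tool_rot: [-0.644, 0.765, 0.001, -0.007]
force: [-2.2, -0.5, 2.2]
width: 0.0273
```

Request:
{"name": "play_rows", "arguments": {
  "series": [
    [0.024,[0,0,0.004],0],
    [0.024,[0,0,0.003],0],
    [0.024,[0,0,0.002],0],
    [0.024,[0,0,0],0]
  ]
}}

```text
time_s: 22.75
eef_pos: [0.5098, 0.2415, 0.1134]
tool_rot: [-0.645, 0.764, 0.002, -0.008]
force: [-4.5, -1.4, 5.7]
width: 0.0276
```

Request:
{"name": "play_rows", "arguments": {
  "series": [
    [0.024,[0,-0.001,0.001],0],
    [0.024,[0,0,0.001],0],
    [0.024,[0,0,0],0]
  ]
}}

```text
time_s: 23.12
eef_pos: [0.5101, 0.2415, 0.1135]
tool_rot: [-0.645, 0.764, 0.002, -0.009]
force: [-2.3, -0.2, 2.1]
width: 0.0275
```

Further pressing no longer moves it, so the handle is on its stop. I'll release, rise and check.

Request:
{"name": "play_rows", "arguments": {
  "series": [
    [0.045,[0,0,0],0],
    [0.065,[0,0,0],0],
    [0.065,[0,0,0],0],
    [0.065,[0,0,-0.03],0],
    [0.065,[0,0,-0.05],0],
    [0.065,[0,0,-0.03],0],
    [0.065,[0,0,0],0]
  ]
}}

```text
time_s: 24.0
eef_pos: [0.5131, 0.2409, 0.2248]
tool_rot: [-0.644, 0.765, 0.001, -0.009]
force: [0.0, -0.1, 0.2]
width: 0.0649
```

Run:
```python
from bench import manip
import cv2,numpy as np
from h import cloud
s=manip.sense();print(s["eef_pos"],s["force"])
c=manip.camera("wrist");cv2.imwrite("pics/w10.png",c["color"])
W=cloud(c);im=c["color"].astype(int);b,g,r=im[...,0],im[...,1],im[...,2]
B=np.array([.627,.219]);u=np.array([np.cos(.18),-np.sin(.18)]);n=np.array([np.sin(.18),np.cos(.18)])
X=(W[...,:2]-B)@u;Y=(W[...,:2]-B)@n;Z=W[...,2]
red=(r>110)&(g<60)&(b<60)&(abs(Y)<.05)&(abs(X)<.16)
for a in np.arange(-.14,0,.008):
    k=red&(X>a)&(X<a+.008)
    if k.sum()>3:print(round(a,3),k.sum(),Y[k].min().round(4),Y[k].max().round(4),"ztop",np.percentile(Z[k],95).round(4))
t=(Z>.085)&(Z<.107)&(abs(r-g)<20)&(abs(Y)<.03)&(X>-.18)&(X<-.04)
for a in np.arange(-.18,-.05,.03):
    kk=t&(X>a)&(X<a+.03)
    if kk.sum()>5:print("tongue",round(a,2),np.percentile(Y[kk],[1,99]).round(4),np.median(Z[kk]).round(4))
```

```text
[0.51314434 0.24092754 0.22479753] [ 0.03520329 -0.09548949  0.19085645]
-0.132 73 -0.0117 0.0135 ztop 0.1421
-0.124 33 -0.0117 0.0077 ztop 0.1429
-0.116 205 -0.0117 0.0135 ztop 0.1407
-0.108 20 -0.0035 -0.0018 ztop 0.1379
-0.1 23 -0.0034 -0.0002 ztop 0.1381
-0.092 16 -0.004 -0.0017 ztop 0.1368
-0.084 12 -0.0039 -0.0024 ztop 0.1365
-0.076 14 -0.0039 -0.003 ztop 0.1364
tongue -0.18 [-0.0182  0.0203] 0.1026
tongue -0.15 [-0.0187  0.021 ] 0.1024
tongue -0.12 [-0.0185  0.0209] 0.1025
tongue -0.09 [-0.0185  0.0207] 0.1025
tongue -0.06 [-0.0185  0.021 ] 0.1026
```

View pics/w10.png

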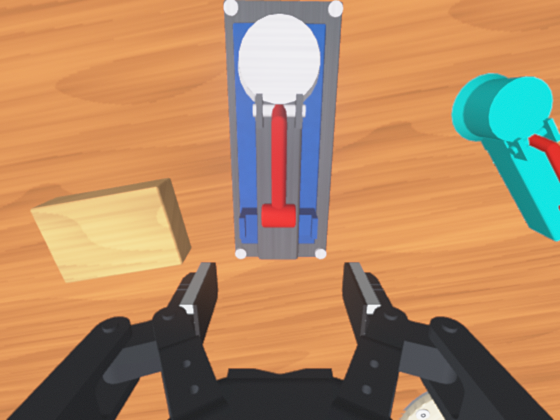

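Run:
```python
from bench import manip
print(manip.sign_off())
```

```text
the job is handed in; nothing more can be done
None
```

The coupler is locked on the jig's ball with its tongue on the rest, and I handed the job in at about 24 s of the 72 s allowed. No verdict came back, so these results are my own readings.

**What I did:**
- I swung the red handle up to its stop and gripped the tongue at 80 N.
- I carried the coupler over and felt it down onto the ball. Small sideways pushes of 2 to 4 N told me which way to shift it. The highest upward push I read from the jig was about 10 N, against the 40 N limit.
- I released it, swung the handle down until a push of about 6 N no longer moved it, then let go and rose clear.

**Last checks:**
- **Coupler:** The tongue top is level, 102.4 to 102.6 mm above the bench along its length. That puts the socket point about 83.5 mm up. The coupler is in line with the jig and about 2 mm from the ball position I measured. I did not check the distance to the nominal ball centre directly.
- **Handle:** The top of the red grip is about 40 mm above the tongue, as it should be when right down. My last press moved it no further. The camera check is good to only 1 to 2 mm; about 7 mm would reach the angle limit.
- **Robot:** The force reading is near zero and the gripper is about 80 mm above the handle.
- **Other objects:** The arm never came near the can, oak block or hammer, and I saw no sign that they moved.

No check failed. The tool did drift by up to about 0.04 rad during fast moves, so the coupler came down slightly nose-low. I eased the grip and lowered the tongue onto the rest before letting go.

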